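Vent the desiccator and crack its stuck lid

TASK

Turn the valve knob on the desiccator to the green mark to vent it; then take the lid by its bar handle, break it free of the sticky gasket and finish while holding it slightly open by the handle, with a gap of about 3 cm at its front edge. Do not let the lid fly open when the seal gives (never more than about 7 cm at the front), leave the valve on green, and do not disturb the two bottles or the magenta box. The lid drops back if let go, so the job ends with the gripper still holding it.

Things in the scene. Friction and masses are not known exactly. Their poses are not given: they have to be found in the camera images.
- desiccator: Fixed apparatus: clear chamber 230 mm (x) x 240 mm (y), rim 120 mm high; joined to its right side (-y) a white valve pod 140 mm (x) x 112 mm (y), 120 mm high, centred at (-40, -178) mm. Origin: centre of the chamber's underside; x points from the front edge (robot side) to the hinge, z up; its yaw varies.
- lid (a joint): Angle of the lid about its hinge on the far (+x) rim, rad: 0 shut, grows as the front edge rises; front gap = 230 mm x angle (3 cm is 0.13 rad). The gasket sticks: lifting at the handle meets a resistance that peaks at 11 to 18 N (weight included) after 2 to 3 mm and is gone by 10 mm, leaving 2 to 4 N of weight.
- lid_handle (a point): Round steel bar on the lid, 12 mm thick, 110 mm long along the desiccator's y, a post at each end (98 mm between them, 20 mm free below the bar). This point: middle of the bar, 26 mm above the lid's top face (158 mm above the table when shut), 195 mm in front of the hinge. Rigid with the lid; its axes turn with it: x to the hinge, y along the bar.
- lid_hinge (a point): Point on the hinge axis, middle of the lid's width, at 120 mm height; the axis runs along the desiccator's y.
- lid_front (a point): Middle of the lower front edge of the lid; 120 mm high when shut. The lid is clear with a white border, 230 x 240 x 12 mm, about 0.45 kg; let go, it drops back onto the gasket, which then props it about 1 cm open at most.
- selector (a joint): Angle of the black valve knob on the pod's top, rad, growing clockwise seen from above. Four click positions 0.7 rad apart: red mark 0, yellow 0.7, green 1.4, blue 2.1; stops just beyond the end positions. It starts near red or yellow. About 0.06 N m takes it over each click; near a position it pulls itself in.
- selector_grip (a point): Point on the knob's vertical axis at the height to grip, 151 mm above the table. The knob is an upright bar 42 mm long, 14 mm thick, top 162 mm, free sides down to 132 mm above the table, on a 44 mm disc. This frame turns with the knob: x runs along the bar, the white pointer line is at the -x end. At joint value 1.05 its x is the desiccator's x.
- green_mark (a point): The green dot, 11 mm across, on the pod's top, 43 mm from the knob's axis: where the knob's white pointer end must look. Red, yellow, green and blue follow one another clockwise seen from above.
- orange_bottle: Loose glass bottle with orange cap, 60 mm diameter, 130 mm high, to be left alone. Origin: centre of its underside.
- amber_bottle: Loose amber bottle with white cap, 54 mm diameter, 110 mm high, to be left alone. Origin: centre of its underside.
- tip_box: Loose magenta box, 85 x 120 x 55 mm, to be left alone. Origin: centre of its underside.

How it is judged:
By the outcome, as a careful person would: the job done as asked, in the order asked, and still so for the second after the job is handed in, while the arm keeps its last pose, push and grip.
It also fails if it takes over 51 s, if anything falls off the work surface, if the arm or the gripper's body presses on something with over 40 N, if the wrist force passes 120 N, or if a joint passes its speed limit or range.

ROBOT

A 7-joint arm with a two-finger parallel gripper is mounted at the origin on the work surface. World frame = base frame: x ahead of the robot, y to its left, z up, the work surface at z = 0. Lengths are in mm, angles in rad, forces in N, time in s.
With the tool pointing down it reaches from about 425 to 875 mm from the base axis. Payload 8.4 kg.
Tool frame: the origin (TCP) lies at the very end of the fingers, on their centre line; the grasp point (between the pads) lies 19 mm behind it; z points along the fingers, y is the direction in which the jaws open and shut (so a half turn about z gives the same grasp; the last joint's range is limited). The gripper opens to 87 mm and grips with 3 to 60 N. Pads are 19 mm wide; open, the fingers measure 117 mm over their backs; the gripper's body (75 mm by 190 mm) begins 51 mm behind the grasp point.
Start: joints at [1.207, 0.333, 0.04, 1.465, -0.013, 1.343, -0.059], TCP at [170.094, -627.321, 222.546] pointing down, gripper open.
Joint ranges: [-2.58, 2.58], [-0.38, 2.09], [-1.3, 1.39], [0.25, 2.4], [-1.5, 4.64], [0.08, 2.09], [-2.65, 2.65]. Speed limits (rad/s): [2.22, 2.22, 2.79, 2.79, 3.14, 3.14, 3.14].

INTERFACE

Orientations are given as a unit quaternion [x, y, z, w].
In Python, from bench import * gives the robot as it stands.
- The arm moves only by the shell command python3 -m inch 'ROWS' [FORCE]. ROWS is JSON, one flat list of numbers, 5 for each row, row after row: the closure, from -1 (fully open) to 1 (shut), then the shift along the tool's x, y, z in cm, then the turn about the tool's z in rad. In form: [claw, tx, ty, tz, spin, claw, tx, ty, tz, spin, ...]. A call has 1 to 5 rows; each row is the pose to reach, as a shift and turn from the pose measured when the call began, along the tool's axes at that moment; what a row does not reach only later rows make up. A row lasts 1/10 s, in which the tool goes at most 50 mm and 8.59 degrees, less where a joint would pass 70% of its speed; a pose out of reach is approached as far as the arm can. A call with a gripper value outside its range is refused whole. The fingers move at their own pace and stop on an object; FORCE is the grip in N (left out, the last holds). Time passes only in rows, so rows that repeat a pose let the fingers close. It gives the time, the measured TCP pose, the force and the opening at its end, in the units of the state.
- sense(): the state, without advancing time (a new reading comes with each control period).
- grab_frame(name): name is "scene" or "top" or "wrist"; returns the picture (400x640x3 uint8, red, green, blue); there is no depth.
- calibration(name): a dict with "fx", "fy", "cx", "cy" (pixels), "D" ([k1, k2, p1, p2, k3] as OpenCV has them; the pictures are not rectified), "extrinsics" (4x4, takes a point from world to camera coordinates); the wrist camera has in their place "T_tool_cam" (4x4, takes a point from camera to tool coordinates, whose origin is the TCP and whose axes are the flange's). Camera axes: x right, y up, looking along -z (the intrinsics and any distortion apply to the point x, -y, -z); pixel columns grow to the right and rows downward; lengths in mm; the calibration is good to about 2 mm. A picture is of the moment at which its call begins: read the wrist's pose just before it. calibration takes no time and is no camera call.
- hand_in(): hands the job in, once; it reports no verdict.
Trained networks look in the newest picture that a camera, given by its name, has taken for a name from the list of things; names that differ only in an ending like _2 or _b are one class to them, and where a whole thing is asked for, a point or a joint stands for the part that bears it (a point fixed in the world has none). Each returns a list of dicts, best first, with "score" (0 to 1); they miss things now and then, are a little off and sometimes report something else, mostly with a low value. They report only what shows in the picture. A call takes as long as a camera call.
- regions_of(camera, target): "region" (400x640 bool, what is visible of it).
- spot_point(camera, target): "at" ([x, y, z] in mm, in world coordinates, good to about 4 mm: a listed point, or the origin of a listed thing).
The state is a dict: "time_s": time; "qpos": joint angles; "joint_vel": joint speeds; "effort": joint torques, N m; "tool_pos": TCP position; "tcp_rot": TCP orientation; "ft_force": force on the tool from outside, world axes, zero at the start; "ft_torque": the same for the moment, N m; "width": opening from 0.0 (shut) to 1.0 (fully open).
Only numpy, scipy, OpenCV 4.12 (cv2) and the standard library are available. Lean on these libraries where they do the work, as an engineer would, in place of code of your own. Each camera call takes 0.05 s, during which the arm holds its last target. There are 200 camera calls.

## Working session

There is one attempt and no reset: what is moved stays moved. The work goes in short steps, Python scripts to look and compute and a shell command to move; the robot and the scene stay as the last step left them, time stands still between calls to the robot, and variables do not carry over. Pictures are saved under pics/ and viewed, about 8 in all and at most 12, crops included, and the job is handed in when it is done.

```bash
mkdir -p pics; ls; python3 - <<'E'
from bench import *
import cv2
s=sense();print({k:s[k] for k in('time_s','tool_pos','tcp_rot','width')})
a=grab_frame('scene');b=grab_frame('top')
cv2.imwrite('pics/a.png',cv2.cvtColor(__import__('numpy').vstack([a,b])[:, :, :],cv2.COLOR_RGB2BGR)[::1])
im=cv2.imread('pics/a.png');cv2.imwrite('pics/a.png',cv2.resize(im,(480,600)))
for c in('scene','top'):
  for t in('desiccator','lid_handle','lid_hinge','lid_front','selector_grip','green_mark','orange_bottle','amber_bottle','tip_box'):
    r=spot_point(c,t);print(c,t,[( [round(float(v)) for v in x['at']],round(float(x['score']),2)) for x in r[:2]])
print(sense()['time_s'])
E
```

```text
pics
{'time_s': 0.0, 'tool_pos': array([ 169.98781989, -626.91119266,  221.68303436]), 'tcp_rot': array([ 9.91246065e-01,  1.32025092e-01, -1.51947058e-04, -7.68030087e-04]), 'width': 0.998523707658768}
scene desiccator [([669, 40, 6], 0.77)]
scene lid_handle [([589, 34, 159], 0.87)]
scene lid_hinge [([782, 48, 119], 0.89), ([620, 262, 0], 0.41)]
scene lid_front [([555, 33, 119], 0.61)]
scene selector_grip [([671, 38, 4], 0.52)]
scene green_mark []
scene orange_bottle [([619, 264, -1], 0.7)]
scene amber_bottle [([712, 264, -1], 0.88), ([642, -141, 153], 0.69)]
scene tip_box [([420, 186, 1], 0.87)]
top desiccator [([667, 40, -4], 0.67)]
top lid_handle [([584, 33, 158], 0.75)]
top lid_hinge [([783, 50, 123], 0.81)]
top lid_front [([551, 29, 119], 0.84)]
top selector_grip [([642, -141, 154], 0.62)]
top green_mark [([601, -131, 123], 0.72)]
top orange_bottle []
top amber_bottle [([714, 265, 1], 0.89)]
top tip_box [([423, 182, -5], 0.97)]
1.0
```

View pics/a.png

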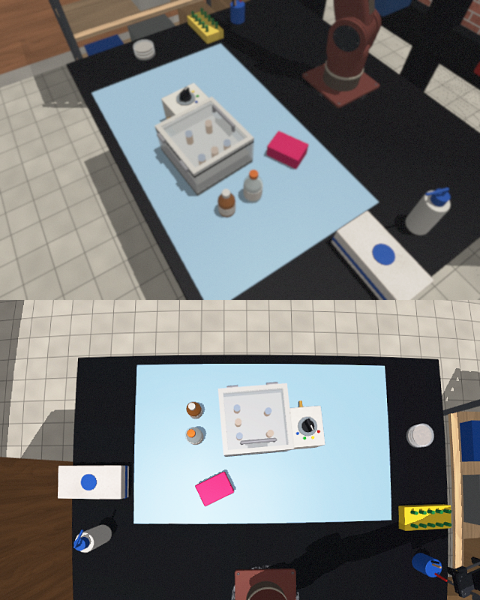

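```bash
python3 -m inch '[-1,25,-15,0,0,-1,25,-15,0,0,-1,25,-15,0,0,-1,25,-15,0,0,-1,25,-15,0,0]'; python3 -m inch '[-1,20,-12,0,0,-1,20,-12,0,0,-1,20,-12,0,0,-1,20,-12,0,0,-1,20,-12,0,0]'
```

```text
time_s: 1.5
tool_pos: [344.4, -445.5, 222.8]
tcp_rot: [0.991, 0.132, 0.0, 0.0]
ft_force: [1.4, -1.2, -0.3]
width: 0.995
time_s: 2.0
tool_pos: [508.4, -273.9, 223.1]
tcp_rot: [0.991, 0.133, 0.001, 0.0]
ft_force: [-0.0, 0.2, 0.1]
width: 0.999
```

```bash
cat > h.py <<'E'
from bench import *
import numpy as np,cv2
from scipy.spatial.transform import Rotation as R
def st():
    s=sense();r=R.from_quat(s['tcp_rot']);m=r.as_matrix()
    print('t',round(s['time_s'],2),'p',np.round(s['tool_pos'],1),'xang',round(np.arctan2(m[1,0],m[0,0]),3),'z',np.round(m[:,2],3),'F',np.round(s['ft_force'],1),'T',np.round(s['ft_torque'],2),'w',round(s['width'],3),'q',np.round(s['qpos'],2))
    return s,m
def delta(s,m,target): return np.round(m.T@(np.array(target)-s['tool_pos'])/10,2)
def wcam(s,m,P):
    c=calibration('wrist');T=np.eye(4);T[:3,:3]=m;T[:3,3]=s['tool_pos']
    W=np.linalg.inv(T@np.array(c['T_tool_cam']));p=(W@np.array([*P,1]))[:3]
    return cv2.projectPoints(np.array([[p[0],-p[1],-p[2]]]),np.zeros(3),np.zeros(3),np.array([[c['fx'],0,c['cx']],[0,c['fy'],c['cy']],[0,0,1]]),np.array(c['D']))[0].ravel()
E
python3 -c "
from h import *
s,m=st();print(delta(s,m,[642,-141,222]))"
```

```text
t 2.0 p [ 508.4 -273.9  223.1] xang 0.268 z [ 0.001  0.    -1.   ] F [-0.   0.2  0.1] T [ 0.03 -0.02  0.03] w 0.999 q [ 0.66  0.2  -0.28  1.63  0.06  1.31 -0.93]
[16.4  -9.29  0.13]
```

```bash
python3 -m inch '[-1,12,-9,-3,0,-1,12,-9,-3,0,-1,12,-9,-3,0,-1,12,-9,-3,0]' >/dev/null; python3 - <<'E'
from h import *
s,m=st();im=grab_frame('wrist')
cv2.imwrite('pics/w1.png',im[:,:,::-1])
print(wcam(s,m,[642,-141,162]),wcam(s,m,[601,-130,121]))
for t in('selector_grip','green_mark'):print(t,[(np.round(x['at'],1),round(x['score'],2)) for x in spot_point('wrist',t)])
E
```

```text
t 2.4 p [ 603.7 -147.9  254.5] xang 0.276 z [ 0.005  0.003 -1.   ] F [ 0.1 -0.2 -0.6] T [ 0.02  0.   -0.02] w 0.998 q [ 0.46  0.28 -0.36  1.48  0.1   1.39 -1.2 ]
[323.96235105 161.48082841] [302.55437882 191.12260346]
selector_grip [(array([ 642.4, -138. ,  152.6]), 0.98)]
green_mark [(array([ 602. , -132.6,  122.4]), 0.95)]
```

View pics/w1.png

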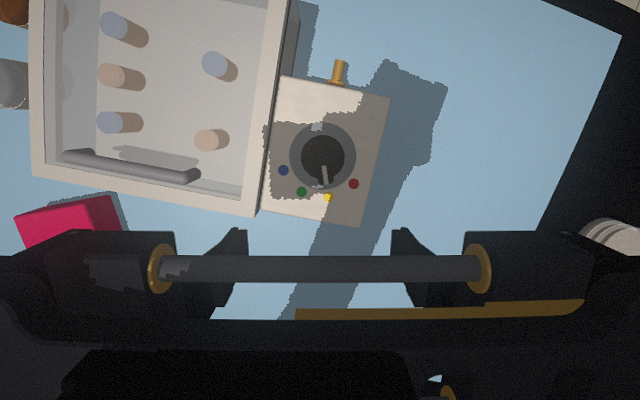

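```bash
python3 -m inch '[0,3.9,0.23,3,-0.15,0,3.9,0.23,6,-0.15,0,3.9,0.23,6,-0.15,0,3.9,0.23,6,-0.15]' >/dev/null; python3 - <<'E'
from h import *
s,m=st();im=grab_frame('wrist')
cv2.imwrite('pics/w2.png',im[:,:,::-1])
for t in('selector_grip','green_mark'):print(t,[(np.round(x['at'],1),round(x['score'],2)) for x in spot_point('wrist',t)])
print(delta(s,m,[642.3,-139.5,135]))
E
```

```text
t 2.95 p [ 637.2 -149.6  193.2] xang 0.415 z [-0.001 -0.001 -1.   ] F [-0.8 -0.3  0.9] T [ 0.04  0.06 -0.  ] w 0.723 q [ 0.45  0.39 -0.38  1.47  0.14  1.31 -1.1 ]
selector_grip [(array([ 642.5, -141. ,  154.1]), 0.67)]
green_mark [(array([ 599.6, -130.5,  120.4]), 0.89)]
[ 0.88 -0.72  5.82]
```

View pics/w2.png

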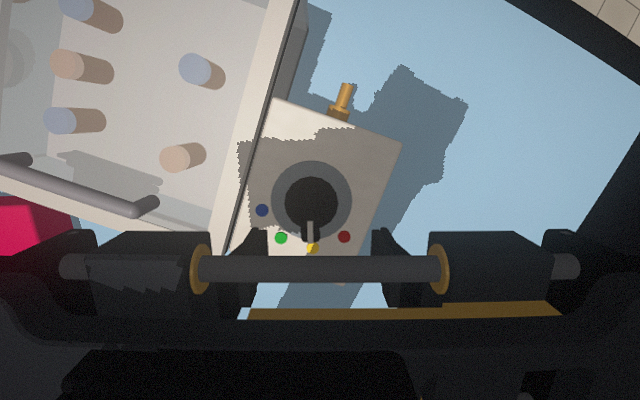

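```bash
python3 -m inch '[0,0.85,-0.65,0,0,0,0.85,-0.65,2,0,0,0.85,-0.65,4,0,0,0.85,-0.65,5.7,0,0,0.85,-0.65,5.7,0]' 20;  python3 -m inch '[1,0,0,0,0,1,0,0,0,0,1,0,0,0,0,1,0,0,0,0,1,0,0,0,0]' 20; python3 -c "
from h import *
st()"
```

```text
time_s: 3.6
tool_pos: [643.2, -138.6, 137.0]
tcp_rot: [0.978, 0.207, 0.001, 0.001]
ft_force: [-0.6, 0.9, 0.0]
width: 0.502
time_s: 4.1
tool_pos: [643.9, -139.4, 137.7]
tcp_rot: [0.978, 0.207, 0.001, 0.001]
ft_force: [-0.2, 1.2, 4.0]
width: 0.162
t 4.1 p [ 643.9 -139.4  137.7] xang 0.416 z [ 0.003 -0.002 -1.   ] F [-0.2  1.2  4. ] T [ 0.44 -0.01  0.01] w 0.162 q [ 0.43  0.43 -0.37  1.53  0.17  1.21 -1.13]
```

```bash
python3 -m inch '[1,0,0,0,0.14,1,0,0,0,0.28,1,0,0,0,0.42,1,0,0,0,0.56,1,0,0,0,0.7]'; python3 -m inch '[1,0,0,0,0.02,1,0,0,0,0.02]';python3 -c "
from h import *
st()"
```

```text
time_s: 4.6
tool_pos: [643.9, -140.9, 137.8]
tcp_rot: [0.989, -0.145, 0.002, 0.002]
ft_force: [1.9, -3.8, -2.2]
width: 0.161
time_s: 4.8
tool_pos: [643.9, -141.1, 137.7]
tcp_rot: [0.988, -0.153, 0.002, 0.002]
ft_force: [0.7, -2.2, -1.7]
width: 0.157
t 4.8 p [ 643.9 -141.1  137.7] xang -0.308 z [ 0.003 -0.004 -1.   ] F [ 0.7 -2.2 -1.7] T [-0.23 -0.11  0.02] w 0.157 q [ 0.34  0.42 -0.25  1.54  0.11  1.2  -1.81]
```

```bash
python3 -m inch '[0,0,0,0,0,0,0,0,0,0,0,0,0,-2,0,0,0,0,-6,0,0,0,0,-9,0]'; python3 -m inch '[0,-5,0,-6,0,0,-6,0,-6,0,0,-6,0,-6,0,0,-6,0,-6,0]'; python3 - <<'E'
from h import *
s,m=st();im=grab_frame('wrist')
cv2.imwrite('pics/w3.png',im[:,:,::-1])
for t in('selector_grip','green_mark','lid_handle','lid_front'):print(t,[(np.round(x['at'],1),round(x['score'],2)) for x in spot_point('wrist',t)])
E
```

```text
time_s: 5.3
tool_pos: [643.8, -140.4, 229.7]
tcp_rot: [0.988, -0.153, 0.002, 0.001]
ft_force: [1.5, 0.1, 0.3]
width: 0.473
time_s: 5.7
tool_pos: [586.4, -122.0, 290.3]
tcp_rot: [0.988, -0.152, 0.003, 0.002]
ft_force: [0.8, 0.1, 0.2]
width: 0.504
t 5.7 p [ 586.4 -122.   290.3] xang -0.305 z [ 0.006 -0.004 -1.   ] F [0.8 0.1 0.2] T [ 0.1  -0.02  0.02] w 0.504 q [ 0.35  0.21 -0.27  1.48  0.06  1.45 -1.79]
selector_grip [(array([ 641.8, -139.8,  149.6]), 0.92), (array([665.8,  41.1,  -0.9]), 0.3)]
green_mark [(array([ 597.7, -127.5,  120.4]), 0.93)]
lid_handle [(array([592.4,  34. , 156.6]), 0.63)]
lid_front []
```

View pics/w3.png

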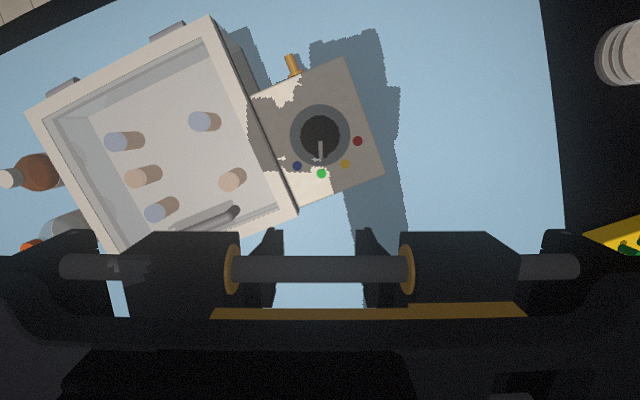

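```bash
python3 -m inch '[0,-1.5,-5,0,-0.15,0,-2.9,-9.8,2,-0.3,0,-2.9,-9.8,4,-0.45,0,-2.9,-9.8,4,-0.6,0,-2.9,-9.8,4,-0.75]' >/dev/null;python3 -m inch '[0,0,0,0,-0.15,0,0,0,0,-0.3,0,0,0,0,-0.45,0,0,0,0,-0.6,0,0,0,0,-0.75]' >/dev/null;python3 -m inch '[0,0,0,0,-0.15,0,0,0,0,-0.3,0,0,0,0,-0.45,0,0,0,0,-0.45]' >/dev/null; python3 - <<'E'
from h import *
s,m=st();im=grab_frame('wrist')
for P in([588.3,33.6,164],[588.3+4.4,33.6-55,164],[588.3-4.4,33.6+55,164]):
  u=wcam(s,m,P);print(u);cv2.circle(im,tuple(int(v) for v in u),3,(255,0,0),-1)
cv2.imwrite('pics/w4.png',im[:,:,::-1])
for t in('selector_grip','green_mark','lid_handle','lid_front','lid_hinge'):print(t,[(np.round(x['at'],1),round(x['score'],2)) for x in spot_point('wrist',t)])
print(delta(s,m,[588.3,33.6,137]))
E
```

```text
t 7.35 p [587.9 -19.8 243.9] xang 1.653 z [-0.004 -0.001 -1.   ] F [ 0.5 -0.1 -0.2] T [-0.02 -0.11 -0.07] w 0.496 q [ 0.41  0.25 -0.54  1.56  0.13  1.37 -0.06]
[324.74262913 145.58197431]
[324.26176049 209.3050243 ]
[325.24632052  74.61517534]
selector_grip [(array([ 644.1, -142. ,  155.1]), 0.6)]
green_mark [(array([ 597.7, -131. ,  121.2]), 0.62)]
lid_handle [(array([589.7,  32.4, 158.1]), 0.87)]
lid_front [(array([550.2,  30.1, 120.3]), 0.8), (array([ 601.6, -130.4,  123. ]), 0.51)]
lid_hinge [(array([782.4,  48. , 121.1]), 0.87), (array([589. ,  34.1, 154.7]), 0.46)]
[ 5.33  0.52 10.68]
```

View pics/w4.png

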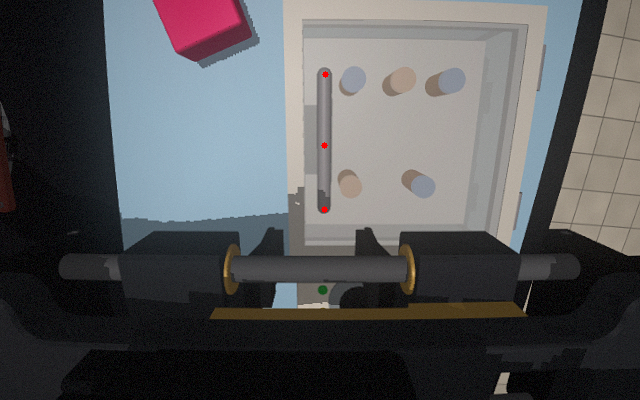

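```bash
python3 -m inch '[0,5.3,0.5,0,0,0,5.3,0.5,3,0,0,5.3,0.5,6,0,0,5.3,0.5,8,0,0,5.3,0.5,8,0]' 55; python3 -c "
from h import *
s,m=st();print(delta(s,m,[588.8,33.4,139.5]))
print([(np.round(x['at'],1),round(x['score'],2)) for x in (grab_frame('top') is not None and spot_point('top','lid_handle'))])"
```

```text
time_s: 8.15
tool_pos: [586.9, 33.2, 161.7]
tcp_rot: [0.68, 0.734, -0.003, -0.002]
ft_force: [0.3, 0.5, 0.3]
width: 0.497
t 8.15 p [586.9  33.2 161.7] xang 1.647 z [-0.007 -0.002 -1.   ] F [0.3 0.5 0.3] T [-0.03 -0.1  -0.02] w 0.497 q [ 0.33  0.31 -0.56  1.67  0.17  1.22 -0.19]
[0.01 0.21 2.22]
[(array([584.4,  33.9, 159.3]), 0.95)]
```

```bash
python3 -m inch '[0,0,0.1,1,0,0,0,0.1,2.2,0,0,0,0.1,2.2,0]' 55; python3 -m inch '[0.5,0,0,0,0,1,0,0,0,0,1,0,0,0,0,1,0,0,0,0,1,0,0,0,0]' 55; python3 -c "
from h import *
s,m=st()"
```

```text
time_s: 8.55
tool_pos: [588.9, 33.3, 141.6]
tcp_rot: [0.68, 0.734, -0.002, -0.001]
ft_force: [-1.6, 0.1, -0.4]
width: 0.498
time_s: 9.05
tool_pos: [587.4, 33.2, 141.5]
tcp_rot: [0.68, 0.734, -0.004, -0.002]
ft_force: [-18.8, -1.7, 12.0]
width: 0.136
t 9.05 p [587.4  33.2 141.5] xang 1.647 z [-0.008 -0.003 -1.   ] F [-18.8  -1.7  12. ] T [-0.45  3.84  0.02] w 0.136 q [ 0.33  0.32 -0.56  1.69  0.18  1.19 -0.2 ]
```

```bash
python3 -m inch '[1,0,0,0,0,1,0,0,-0.1,0,1,0,0,-0.2,0,1,0,0,-0.3,0]'; python3 -m inch '[1,0,0.0,-0.1,0,1,0,0.03,-0.2,0,1,0,0.03,-0.3,0,1,0,0.05,-0.3,0]'; python3 -c "
from h import *
s,m=st()"
```

```text
time_s: 9.45
tool_pos: [587.4, 33.1, 143.0]
tcp_rot: [0.68, 0.734, -0.004, -0.002]
ft_force: [8.1, 0.8, -17.7]
width: 0.12
time_s: 9.85
tool_pos: [587.8, 33.2, 144.9]
tcp_rot: [0.68, 0.734, -0.004, -0.003]
ft_force: [5.0, 1.5, -11.8]
width: 0.12
t 9.85 p [587.8  33.2 144.9] xang 1.647 z [-0.009 -0.002 -1.   ] F [  5.    1.5 -11.8] T [ 0.15 -1.02  0.04] w 0.12 q [ 0.33  0.32 -0.56  1.68  0.18  1.2  -0.2 ]
```

```bash
python3 - <<'E'
from h import *
s,m=st();a=grab_frame('scene');b=grab_frame('wrist')
for c in('scene','wrist'):
  for t in('lid_handle','lid_front'):print(c,t,[(np.round(x['at'],1),round(x['score'],2)) for x in spot_point(c,t)])
cv2.imwrite('pics/s5.png',np.vstack([cv2.resize(a[110:270,190:350],(600,600))])[:,:,::-1])
E
```

```text
t 9.85 p [587.8  33.2 144.9] xang 1.647 z [-0.009 -0.002 -1.   ] F [  5.    1.5 -11.8] T [ 0.15 -1.02  0.04] w 0.12 q [ 0.33  0.32 -0.56  1.68  0.18  1.2  -0.2 ]
scene lid_handle [(array([590.8,  35.8, 164.4]), 0.94), (array([ 641.8, -140.5,  153.4]), 0.35)]
scene lid_front [(array([553.9,  32. , 121.5]), 0.7)]
wrist lid_handle [(array([590.4,  32.7, 159.5]), 0.84)]
wrist lid_front [(array([550.4,  29. , 126. ]), 0.94)]
```

View pics/s5.png

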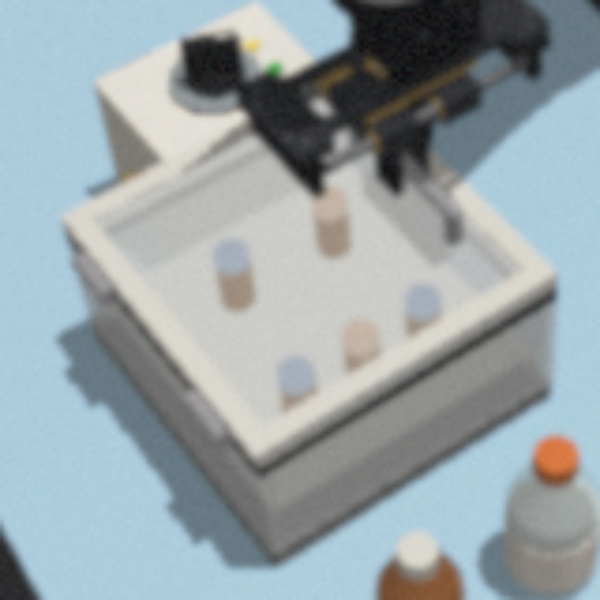

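```bash
python3 -m inch '[1,0,0.05,-0.1,0,1,0,0.08,-0.2,0,1,0,0.1,-0.3,0,1,0,0.1,-0.4,0,1,0,0.1,-0.4,0]'; python3 -m inch '[1,0,0.02,-0.1,0,1,0,0.04,-0.2,0,1,0,0.06,-0.3,0,1,0,0.1,-0.4,0,1,0,0.1,-0.4,0]'; python3 -c "
from h import *
s,m=st();grab_frame('wrist')
for t in('lid_handle','lid_front'):print(t,[(np.round(x['at'],1),round(x['score'],2)) for x in spot_point('wrist',t)])"
```

```text
time_s: 10.65
tool_pos: [588.9, 33.3, 149.5]
tcp_rot: [0.68, 0.734, -0.004, -0.003]
ft_force: [0.7, -0.3, -7.1]
width: 0.124
time_s: 11.15
tool_pos: [589.9, 33.4, 153.6]
tcp_rot: [0.68, 0.734, -0.004, -0.003]
ft_force: [0.1, -0.2, -5.7]
width: 0.119
t 11.15 p [589.9  33.4 153.6] xang 1.647 z [-0.009 -0.002 -1.   ] F [ 0.1 -0.2 -5.7] T [-0.01  0.15  0.06] w 0.119 q [ 0.33  0.32 -0.56  1.67  0.18  1.21 -0.19]
lid_handle [(array([591.3,  33.1, 167.1]), 0.8)]
lid_front [(array([551. ,  31.7, 139.5]), 0.62)]
```

```bash
python3 -m inch '[1,0,0.05,-0.2,0,1,0,0.1,-0.4,0,1,0,0.15,-0.5,0,1,0,0.2,-0.7,0,1,0,0.2,-0.7,0]'; python3 -m inch '[1,0,0.05,-0.2,0,1,0,0.1,-0.3,0,1,0,0.15,-0.5,0,1,0,0.18,-0.6,0,1,0,0.18,-0.6,0]'; python3 - <<'E'
from h import *
s,m=st()
for c in('wrist','scene','top'):
  im=grab_frame(c)
  if c=='scene': cv2.imwrite('pics/s6.png',cv2.resize(im[110:270,190:350],(600,600))[:,:,::-1])
  for t in('lid_handle','lid_front','green_mark','selector_grip'):print(c,t,[(np.round(x['at'],1),round(x['score'],2)) for x in spot_point(c,t)[:1]])
E
```

```text
time_s: 11.8
tool_pos: [591.8, 33.5, 160.6]
tcp_rot: [0.68, 0.734, -0.004, -0.003]
ft_force: [-1.2, 0.1, -6.0]
width: 0.123
time_s: 12.3
tool_pos: [593.7, 33.7, 166.7]
tcp_rot: [0.68, 0.734, -0.004, -0.003]
ft_force: [-1.1, -0.0, -5.7]
width: 0.119
t 12.3 p [593.7  33.7 166.7] xang 1.647 z [-0.009 -0.002 -1.   ] F [-1.1 -0.  -5.7] T [-0.07  0.55 -0.01] w 0.119 q [ 0.33  0.32 -0.56  1.65  0.18  1.24 -0.19]
wrist lid_handle [(array([595.1,  34.2, 179. ]), 0.72)]
wrist lid_front [(array([553.4,  28.8, 150.5]), 0.75)]
wrist green_mark []
wrist selector_grip [(array([595.7,  28.3, 181.2]), 0.36)]
scene lid_handle [(array([596.6,  35. , 182.9]), 0.8)]
scene lid_front [(array([555.7,  32.6, 145.5]), 0.82)]
scene green_mark [(array([ 597.6, -130.5,  117.6]), 0.79)]
scene selector_grip [(array([ 642.9, -142.3,  153.4]), 0.77)]
top lid_handle [(array([593.3,  34. , 179.3]), 0.63)]
top lid_front [(array([552. ,  33.9, 145.4]), 0.64)]
top green_mark [(array([ 599.7, -129.8,  116.4]), 0.84)]
top selector_grip [(array([ 641.3, -141.1,  155.4]), 0.48)]
```

View pics/s6.png

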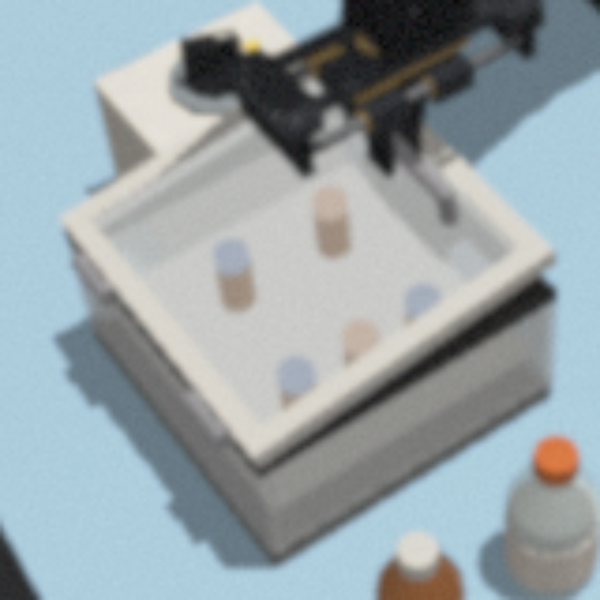

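```bash
python3 -m inch '[1,0,0.04,-0.1,0,1,0,0.06,-0.2,0,1,0,0.06,-0.2,0,1,0,0.06,-0.2,0,1,0,0.06,-0.2,0]'; python3 - <<'E'
from h import *
s,m=st()
for c in('wrist','scene','top'):
  im=grab_frame(c)
  for t in('lid_handle','lid_front'):print(c,t,[(np.round(x['at'],1),round(x['score'],2)) for x in spot_point(c,t)[:1]])
for c in('scene','top'):
  for t in('amber_bottle','orange_bottle','tip_box'):print(t,[(np.round(x['at'],1),round(x['score'],2)) for x in spot_point(c,t)[:1]])
s,m=st()
E
```

```text
time_s: 13.55
tool_pos: [594.2, 33.7, 168.6]
tcp_rot: [0.68, 0.734, -0.004, -0.003]
ft_force: [-2.6, 0.8, -4.7]
width: 0.121
t 13.55 p [594.2  33.7 168.6] xang 1.647 z [-0.009 -0.002 -1.   ] F [-2.6  0.8 -4.7] T [-0.05  0.59 -0.  ] w 0.121 q [ 0.33  0.32 -0.56  1.64  0.18  1.24 -0.19]
wrist lid_handle [(array([597.5,  33. , 184.2]), 0.79)]
wrist lid_front [(array([552.7,  30. , 155.6]), 0.61)]
scene lid_handle [(array([598.9,  33.8, 183.6]), 0.84)]
scene lid_front [(array([554.3,  33.1, 152.1]), 0.91)]
top lid_handle [(array([591.1,  35.7, 183.6]), 0.9)]
top lid_front [(array([4.202e+02, 1.858e+02, 3.000e-01]), 0.66)]
amber_bottle [(array([713. , 262.8,   2. ]), 0.74)]
orange_bottle [(array([618.5, 263.9,   2.1]), 0.58)]
tip_box [(array([421.7, 187.6,   0.6]), 0.74)]
amber_bottle [(array([715.3, 266. ,  -2.1]), 0.73)]
orange_bottle [(array([621.2, 258.2,   3.6]), 0.96)]
tip_box [(array([425.3, 183.2,  -3.2]), 0.72)]
t 14.3 p [594.2  33.7 168.5] xang 1.647 z [-0.01  -0.002 -1.   ] F [-1.8 -0.5 -3.6] T [-0.11  0.61  0.02] w 0.123 q [ 0.33  0.32 -0.56  1.64  0.18  1.24 -0.19]
```

```bash
python3 -c "
from bench import *
print(hand_in())"
```

```text
the job is handed in; nothing more can be done
None
```

I turned the valve from yellow to green first. Then I gripped the lid's bar at 55 N, lifted it through the gasket in small steps, and handed in at about 14 s with the gripper still holding it.

- **Seal release:** the lift force peaked near 18 N, then settled to about 4–6 N. The lid rose steadily with no jump.
- **Lid gap:** the handle measured about 184 mm high in all three views, up about 26 mm, which gives a front gap of about 3 cm. The front edge read 152 mm (scene) and 156 mm (wrist), or 3.2–3.6 cm. The top camera's front-edge reading was a false detection on the magenta box, so I ignored it.
- **Valve:** the pointer was lined up with the green mark in the close picture after I let go of the knob, and I did not go back to it. I took no later close look at the pointer.
- **Other objects:** the two bottles and the box were found where they started, within the measuring error (the largest difference was about 6 mm, on the orange bottle).
- **Grip:** the opening read about 10.5 mm on the 12 mm bar. It stayed steady throughout the lift, so I took that as the pads squeezing in rather than slipping.

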